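# Put the spice jars back in the rack

### The arm

A 6-joint arm with a two-finger parallel gripper is mounted at the origin on the work surface. World frame = base frame: x ahead of the robot, y to its left, z up, the work surface at z = 0. Lengths are in m, angles in degrees, forces in N, time in s.
With the tool pointing down it reaches from about 0.35 to 0.725 m from the base axis. Payload 4.3 kg.
Tool frame: the origin (TCP) lies midway between the tips of the shut fingers; the grasp point (between the pads) lies 19 mm behind it (manip.grip_point_offset is the distance from the TCP to the grasp point, in m); z points along the fingers, y is the line along which they close (so a half turn about z gives the same grasp; the last joint's range is limited). The gripper opens to 85 mm and grips with 20 to 120 N. Pads are 22 mm wide; open, the fingers measure 114 mm over their backs; the gripper's body (76 mm by 85 mm) begins 54 mm behind the grasp point. The pads swing forward as they close: fully open they stand 13 mm farther back than shut.
Start: joints at [-75.476, 21.618, 4.641, 73.018, 0, 83.68], TCP at [0.205, -0.537, 0.205] pointing down, gripper open.
Joint ranges: [-156.06, 156.06], [-48.1, 94.91], [-58.44, 69.94], [-101.28, 121.22], [-78.64, 73.56], [-180, 180]. Speed limits (degrees/s): [147.25, 147.25, 180, 180, 180, 180].

### API

Orientations are given as a 3x3 rotation matrix whose columns are the frame's x, y, z axes.
In Python, from cell import manip gives the robot as it stands. The module is installed in compiled form; this text tells all that it offers.
- The arm moves only by the tool apply_moves, never from a script. Its argument "moves" is a list of rows, each an object of numbers: "gripper": the closure, from -1 (fully open) to 1 (shut); "tx", "ty", "tz": the shift along the tool's x, y, z in mm; "wx", "wy", "wz": the turn, a rotation vector about the tool's x, y, z in rad. A call has exactly 8 rows; each row is the pose to reach, as a shift and turn from the pose commanded when the call began, along the tool's axes at that moment; what a row does not reach only later rows make up. A row lasts 1/10 s, in which the tool goes at most 50 mm and 8.59 degrees, less where a joint would pass 70% of its speed; a pose out of reach is approached as far as the arm can. A call with a gripper value outside its range is refused whole. The fingers move at their own pace and stop on an object; "newtons" is the grip in N (left out, the last holds). Time passes only in rows, so rows that repeat a pose let the fingers close, or fill a call up. It gives the time, the measured TCP pose, the force, the opening and the grip force at its end, in the units of the state.
- manip.state(): the state, without advancing time (a new reading comes with each control period).
- manip.camera(name): name is "side" or "top"; returns the picture (480x640x3 uint8, red, green, blue); there is no depth.
- manip.camera_info(name): a dict with "intrinsics" (3x3 intrinsics, pixels), "position" and "attitude" of the camera in the world. Camera axes: x right, y down, z forward; pixel columns grow to the right and rows downward; lengths in m; the calibration is good to about 2 mm. A picture is of the moment at which its call begins. camera_info takes no time and is no camera call.
- manip.finish_job(): hands the job in; it is judged then, once.
The state is a dict: "clock": time; "joint_positions": joint angles; "joint_vel": joint speeds; "joint_torque": joint torques, N m; "eef_pos": TCP position; "ee_rot": TCP orientation; "wrist_force": force on the tool from outside, world axes, zero at the start; "moment": the same for the moment, N m; "gripper_width": finger opening in m; "grip_force": force on a finger pad.
Only numpy, scipy, OpenCV 4.12 (cv2) and the standard library are available. Lean on these libraries where they do the work, as an engineer would, in place of code of your own. Each camera call takes 0.05 s, during which the arm holds its last target. There are 200 camera calls.

### The job

Put the two slim spice jars that are standing loose on the counter back into the two empty pockets of the wooden spice rack, one jar to a pocket, each upright, cap up, and standing right down on the pocket's floor. Leave the jar that is already in the rack in its pocket.

Things in the scene. Friction and masses are not known exactly. Their poses are not given: they have to be found in the camera images.
- rack: fixed wooden block 90 (its x) by 280 (its y) by 50 mm high, at any yaw, with three round open pockets in a row, 60 mm across, 40 mm deep, floor 10 mm thick. Origin at the centre of its underside, z up; pocket centres at x = 0, y = -90, 0 and +90 mm in its frame. The end pocket at y = -90 mm is already taken; those at 0 and +90 mm are empty.
- jar_a: slim round spice jar, 42 mm across, 95 mm tall: clear glass with red-brown spice, black cap (top 25 mm, 43 mm across); 105 to 210 g. Origin at the centre of its underside, z up. Starts standing on the counter among a squat jar of the same make (70 mm across, 65 mm tall) and a wooden pepper mill (130 mm tall), both not wanted.
- jar_b: slim round spice jar, 42 mm across, 95 mm tall: clear glass with red-brown spice, black cap (top 25 mm, 43 mm across); 105 to 210 g. Origin at the centre of its underside, z up. The second one, the same as jar_a; starts standing on the counter likewise. Either jar may go in either empty pocket.
- jar_in: slim round spice jar, 42 mm across, 95 mm tall: clear glass with red-brown spice, black cap (top 25 mm, 43 mm across); 105 to 210 g. Origin at the centre of its underside, z up. The same kind, already standing in the rack's pocket at y = -90 mm; it stays there.
Not all that is in view belongs to the job. Leave any yellow look-alike of the jar_a alone.

How it is judged (in metres and radians):
At the end, for the whole second after the job is handed in: All three slim jars stand in the rack, one to a pocket, the first one still in its own: each within 14 mm of its pocket's centre along both rack axes, underside within 7 mm of the pocket floor, cap up and upright to about 10 degrees, at rest and released (((x of jar_a in the frame of rack between -0.014 and 0.014 m and y of jar_a in the frame of rack between -0.014 and 0.014 m) or (x of jar_a in the frame of rack between -0.014 and 0.014 m and y of jar_a in the frame of rack between 0.076 and 0.104 m)) and z of jar_a in the frame of rack between 0.004 and 0.017 m and angle between each of jar_a, jar_b, jar_in's own z axis and vertical below 0.17 rad and linear speed of each of jar_a, jar_b, jar_in below 0.03 m/s and ((x of jar_b in the frame of rack between -0.014 and 0.014 m and y of jar_b in the frame of rack between -0.014 and 0.014 m) or (x of jar_b in the frame of rack between -0.014 and 0.014 m and y of jar_b in the frame of rack between 0.076 and 0.104 m)) and z of jar_b in the frame of rack between 0.004 and 0.017 m and x of jar_in in the frame of rack between -0.014 and 0.014 m and y of jar_in in the frame of rack between -0.104 and -0.076 m and z of jar_in in the frame of rack between 0.004 and 0.017 m); the robot touches nothing.
It also fails if it takes over 51 s, if anything falls off the work surface, if the arm or the gripper's body presses on something with over 40 N, if the wrist force passes 120 N, or if a joint passes its speed limit or range.

## Working session

There is one attempt and no reset: what is moved stays moved. The work goes in short steps, Python scripts to look and compute and a tool call to move; the robot and the scene stay as the last step left them, time stands still between calls to the robot, and variables do not carry over. Pictures are saved under pics/ and viewed, at most 10 in all, crops included, and the job is handed in when it is done.

Besides the shell and the picture viewer there is one more tool, called after "Request:" as name(argument=value, ...), one argument or row to a line, values as JSON. apply_moves: Moves the arm, as the interface text tells. Its arguments: {"type":"object","properties":{"moves":{"type":"array","items":{"type":"object","properties":{"gripper":{"type":"number"},"tx":{"type":"number"},"ty":{"type":"number"},"tz":{"type":"number"},"wx":{"type":"number"},"wy":{"type":"number"},"wz":{"type":"number"}}}},"newtons":{"type":"number"}},"required":["moves"]}

```bash
mkdir -p pics; python3 - <<'E'
from cell import manip
import cv2
for n in("top","side"):
    im=manip.camera(n); cv2.imwrite(f"pics/{n}0.png",im[:,:,::-1]); i=manip.camera_info(n); print(n,i)
s=manip.state(); print(s)
E
```

```text
top {'intrinsics': array([[524.9636512 ,   0.        , 316.4432995 ],
       [  0.        , 524.9636512 , 242.57937103],
       [  0.        ,   0.        ,   1.        ]]), 'position': array([0.36511559, 0.06301774, 1.14426072]), 'attitude': array([[ 0.0240523 , -0.99244767,  0.1202876 ],
       [-0.99966995, -0.02496301, -0.00606983],
       [ 0.00902673, -0.1201019 , -0.99272053]])}
side {'intrinsics': array([[468.59471764,   0.        , 316.04499534],
       [  0.        , 468.59471764, 237.32810919],
       [  0.        ,   0.        ,   1.        ]]), 'position': array([0.33396108, 0.6690444 , 0.57964161]), 'attitude': array([[-0.9643244 , -0.16379107,  0.20796859],
       [-0.26454758,  0.62487924, -0.73453422],
       [-0.0096451 , -0.76334686, -0.64591683]])}
{'clock': 0.1, 'joint_positions': array([-7.54753883e+01,  2.16583696e+01,  4.57023679e+00,  7.30180535e+01,
        1.67341692e-03,  8.36808917e+01]), 'joint_vel': array([ 0.08109913, -0.06921062,  0.13276105, -0.00950186, -0.02620483,
        0.08213982]), 'joint_torque': array([ 5.06367742e-04, -4.64694142e+01,  2.70582926e+01,  1.20337700e-02,
       -2.55646301e-04, -1.08659245e-05]), 'eef_pos': array([ 0.20445646, -0.53674005,  0.20364542]), 'ee_rot': array([[ 9.34554498e-01,  3.55819758e-01, -4.36526377e-04],
       [ 3.55819949e-01, -9.34552791e-01,  1.80139194e-03],
       [ 2.33013900e-04, -1.83882373e-03, -9.99998282e-01]]), 'wrist_force': array([-0.10507395, -0.2147709 ,  0.59508736]), 'moment': array([-0.03569654, -0.01101819, -0.01844026]), 'grip_force': 0.0, 'gripper_width': 0.08551803764157559}
```

View pics/top0.png

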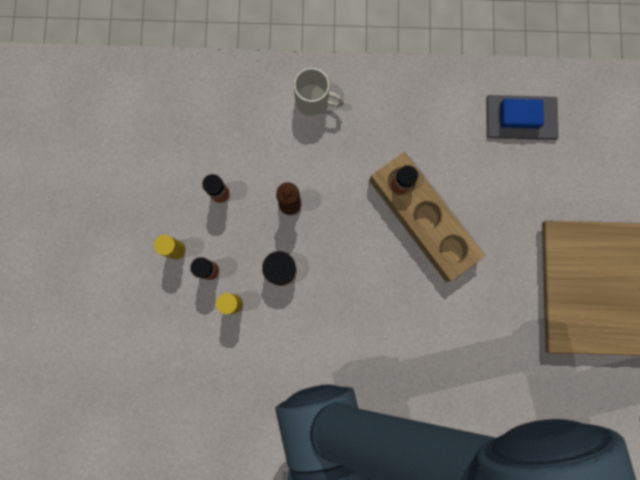

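View pics/side0.png

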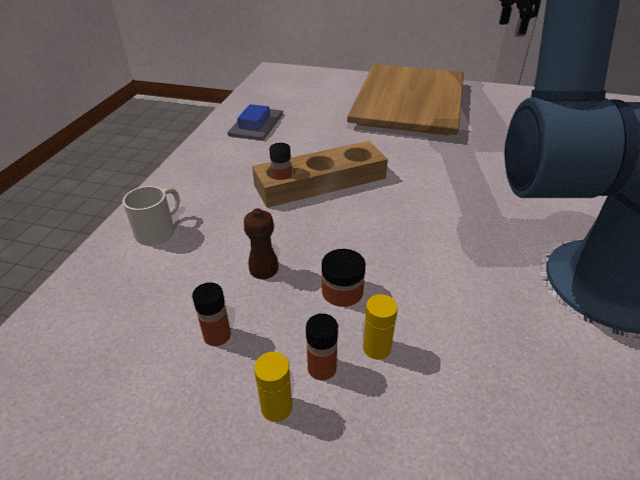

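Top view: slim jars have caps at about (214,185) and (203,267). Yellow look-alikes are at (165,246) and (228,303). The rack's empty pockets are at (428,214) and (454,248), and its taken pocket is at (404,178). In the side view the jar caps are at (209,293) and (322,325). I'll enlarge crops next.

```bash
python3 - <<'E'
import cv2,numpy as np
t=cv2.imread("pics/top0.png");s=cv2.imread("pics/side0.png")
r=lambda im,x,y,w,h,k:cv2.resize(im[y:y+h,x:x+w],None,fx=k,fy=k,interpolation=cv2.INTER_CUBIC)
# top: left jars 180..250 x165..285 ; rack 365..490 x 150..285, scale 4
A=r(t,185,165,65,135,4);B=r(t,365,150,125,135,4)
cv2.imwrite("pics/c1.png",np.hstack([A,B]))
A=r(s,180,270,220,125,3);B=r(s,245,135,150,75,4)
A=cv2.copyMakeBorder(A,0,0,0,max(0,600-A.shape[1]),0)[:, :660];B=cv2.copyMakeBorder(B,0,0,0,A.shape[1]-B.shape[1],0)
B=B[:225]; C=np.vstack([A,B]);print(C.shape); cv2.imwrite("pics/c2.png",C)
E
```

```text
(600, 660, 3)
```

View pics/c1.png

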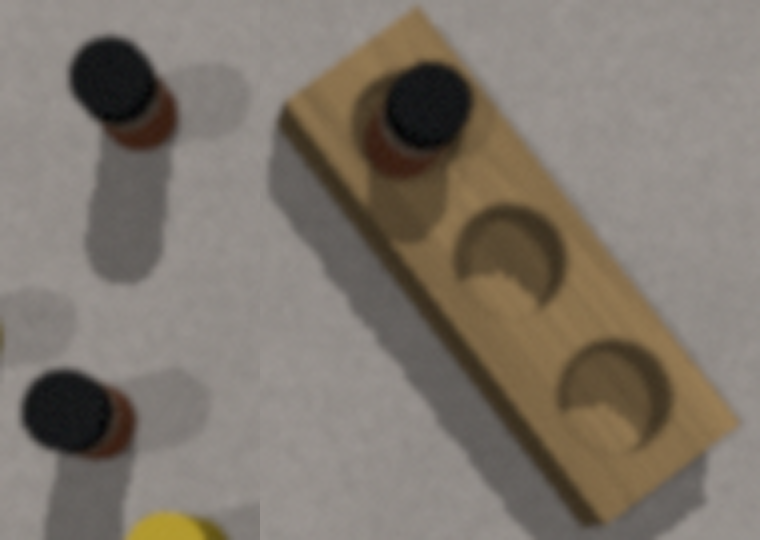

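View pics/c2.png

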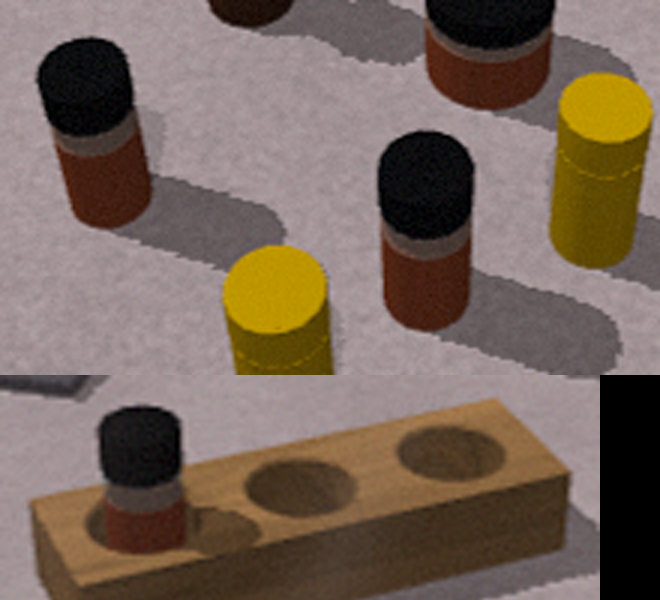

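The crops give sub-pixel centres for cap tops, jar bottoms, pocket rims and rack corners. Next I triangulate them.

```bash
cat >h.py <<'E'
from cell import manip
import numpy as np,cv2
I={n:manip.camera_info(n) for n in("top","side")}
def P(n):
    i=I[n];R=np.array(i["attitude"]).T
    return i["intrinsics"]@np.c_[R,-R@i["position"]]
def tri(t,s):
    X=cv2.triangulatePoints(P("top"),P("side"),np.array(t,float),np.array(s,float))[:,0];X=X[:3]/X[3]
    e=[np.round((lambda q:q[:2]/q[2])(P(n)@np.r_[X,1])-p,1) for n,p in(("top",t),("side",s))]
    return X,e
def pl(n,p,z):
    i=I[n];d=np.array(i["attitude"])@np.linalg.inv(i["intrinsics"])@np.r_[p,1]
    return i["position"]+d*(z-i["position"][2])/d[2]
E
python3 - <<'E'
from h import *
np.set_printoptions(precision=4,suppress=True)
for k,t,s in[("j1top",(212.3,184.3),(208,294.3)),("j2top",(201,267.8),(322.3,326)),("p0",(427.6,215.3),(320.3,163.3)),("p90",(453.5,249.3),(357.8,154.5)),("yel1top",(227.5,302.5),(380.5,306)),("yel2",(164,245),(272,366.5)),("squat",(279,267),(343.5,266)),("mill",(288,190),(259,213))]:
    print(k,*tri(t,s))
print("bot j1",pl("top",(219.5,193),0),"j2",pl("top",(209.2,270.2),0))
for c in[(404.5,151.5),(485.5,255.8),(451.3,281.3),(372,175.8)]: print(pl("top",c,.05))
print(pl("top",(427.6,215.3),.05),pl("top",(453.5,249.3),.05),pl("side",(320.3,163.3),.05),pl("side",(357.8,154.5),.05))
print(pl("top",(212.3,184.3),.095),pl("side",(208,294.3),.095),pl("top",(201,267.8),.095),pl("side",(322.3,326),.095))
s=manip.state();print(s["eef_pos"],manip.grip_point_offset)
E
```

```text
j1top [0.607  0.2723 0.0906] [array([0.1, 0.2]), array([-0.4, -0.1])]
j2top [0.4356 0.2866 0.0918] [array([0. , 0.2]), array([-0.3, -0. ])]
p0 [ 0.5623 -0.1782  0.0469] [array([0., 0.]), array([-0., -0.])]
p90 [ 0.4908 -0.2324  0.0484] [array([0. , 0.1]), array([-0.1, -0. ])]
yel1top [0.3677 0.2308 0.0899] [array([0. , 0.3]), array([-0.4, -0.1])]
yel2 [0.4793 0.363  0.0923] [array([0.1, 0.3]), array([-0.7, -0.1])]
squat [0.4424 0.1326 0.0571] [array([0.1, 0.7]), array([-1.1, -0.2])]
mill [0.5895 0.1149 0.1234] [array([0.3, 1.4]), array([-2.2, -0.4])]
bot j1 [0.6091 0.2736 0.    ] j2 [0.4373 0.2881 0.    ]
[ 0.6995 -0.128   0.05  ]
[ 0.4787 -0.2992  0.05  ]
[ 0.4234 -0.2269  0.05  ]
[ 0.6442 -0.0588  0.05  ]
[ 0.5618 -0.1775  0.05  ] [ 0.4907 -0.232   0.05  ] [ 0.5609 -0.1733  0.05  ] [ 0.4902 -0.2297  0.05  ]
[0.6065 0.2716 0.095 ] [0.604  0.2758 0.095 ] [0.4357 0.2859 0.095 ] [0.4346 0.289  0.095 ]
[ 0.2045 -0.5367  0.2036] 0.0187
```

Request:
apply_moves(
  moves=[
    {"gripper":-1,"tx":39,"ty":-28,"tz":0,"wz":-0.075},
    {"gripper":-1,"tx":78,"ty":-56,"tz":0,"wz":-0.15},
    {"gripper":-1,"tx":117,"ty":-84,"tz":0,"wz":-0.225},
    {"gripper":-1,"tx":156,"ty":-112,"tz":0,"wz":-0.3},
    {"gripper":-1,"tx":195,"ty":-140,"tz":0,"wz":-0.375},
    {"gripper":-1,"tx":234,"ty":-168,"tz":0,"wz":-0.45},
    {"gripper":-1,"tx":273,"ty":-196,"tz":0,"wz":-0.525},
    {"gripper":-1,"tx":314,"ty":-221,"tz":0,"wz":-0.6},
  ],
  newtons=60,
)

```text
invalid input
```

```bash
cat >g.py <<'E'
from h import *
import sys
np.set_printoptions(precision=4,suppress=True)
s=manip.state();R=np.array(s["ee_rot"]);p=np.array(s["eef_pos"])
print(s["clock"],p,s["joint_positions"],R.round(3).tolist(),s["gripper_width"],s["grip_force"],s["wrist_force"])
a=list(map(float,sys.argv[1:]))
for i in range(0,len(a),3):
    t=np.array(a[i:i+3]);print(t,"mm tool:",((t-p)@R*1e3).round(1))
E
python3 g.py .436 .2865 .205 .436 .2865 .056 .47 0 .205
```

```text
0.1 [ 0.2045 -0.5367  0.2036] [-75.4754  21.6584   4.5702  73.0181   0.0017  83.6809] [[0.935, 0.356, -0.0], [0.356, -0.935, 0.002], [0.0, -0.002, -1.0]] 0.08551803764157559 0.0 [-0.1051 -0.2148  0.5951]
[0.436  0.2865 0.205 ] mm tool: [ 509.3 -687.     0. ]
[0.436  0.2865 0.056 ] mm tool: [ 509.3 -686.7  149. ]
[0.47  0.    0.205] mm tool: [ 439.1 -407.1   -0.5]
```

The call was refused, so I'll resend it with all seven fields in each row.

Request:
apply_moves(
  moves=[
    {"gripper":-1,"tx":39,"ty":-28,"tz":0,"wx":0,"wy":0,"wz":-0.075},
    {"gripper":-1,"tx":78,"ty":-56,"tz":0,"wx":0,"wy":0,"wz":-0.15},
    {"gripper":-1,"tx":117,"ty":-84,"tz":0,"wx":0,"wy":0,"wz":-0.225},
    {"gripper":-1,"tx":156,"ty":-112,"tz":0,"wx":0,"wy":0,"wz":-0.3},
    {"gripper":-1,"tx":195,"ty":-140,"tz":0,"wx":0,"wy":0,"wz":-0.375},
    {"gripper":-1,"tx":234,"ty":-168,"tz":0,"wx":0,"wy":0,"wz":-0.45},
    {"gripper":-1,"tx":273,"ty":-196,"tz":0,"wx":0,"wy":0,"wz":-0.525},
    {"gripper":-1,"tx":314,"ty":-221,"tz":0,"wx":0,"wy":0,"wz":-0.6},
  ],
  newtons=60,
)

```text
clock: 0.9
eef_pos: [0.4196, -0.217, 0.2043]
ee_rot: [[0.568, 0.823, -0.001], [0.823, -0.568, 0.0], [-0.0, -0.001, -1.0]]
wrist_force: [1.3, -0.3, 0.2]
gripper_width: 0.0853
grip_force: 0.0
```

```bash
python3 g.py .436 .2865 .205 .436 .2865 .056 .47 0 .205
```

```text
0.9 [ 0.4196 -0.217   0.2043] [-35.0444   9.7694 -11.3692  68.9013  -0.0064  89.5707] [[0.568, 0.823, -0.001], [0.823, -0.568, 0.0], [-0.0, -0.001, -1.0]] 0.08528034926627892 0.0 [ 1.2564 -0.292   0.2109]
[0.436  0.2865 0.205 ] mm tool: [ 423.7 -272.5   -0.6]
[0.436  0.2865 0.056 ] mm tool: [ 423.7 -272.4  148.4]
[0.47  0.    0.205] mm tool: [207.2 -81.8  -0.7]
```

Request:
apply_moves(
  moves=[
    {"gripper":-1,"tx":40,"ty":-26,"tz":0,"wx":0,"wy":0,"wz":0},
    {"gripper":-1,"tx":80,"ty":-51,"tz":0,"wx":0,"wy":0,"wz":0},
    {"gripper":-1,"tx":120,"ty":-77,"tz":0,"wx":0,"wy":0,"wz":0},
    {"gripper":-1,"tx":160,"ty":-103,"tz":0,"wx":0,"wy":0,"wz":0},
    {"gripper":-1,"tx":200,"ty":-129,"tz":0,"wx":0,"wy":0,"wz":0},
    {"gripper":-1,"tx":240,"ty":-154,"tz":0,"wx":0,"wy":0,"wz":0},
    {"gripper":-1,"tx":280,"ty":-180,"tz":0,"wx":0,"wy":0,"wz":0},
    {"gripper":-1,"tx":320,"ty":-206,"tz":0,"wx":0,"wy":0,"wz":0},
  ],
)

```text
clock: 1.7
eef_pos: [0.4321, 0.1631, 0.2042]
ee_rot: [[0.57, 0.821, -0.0], [0.821, -0.57, -0.0], [-0.0, -0.0, -1.0]]
wrist_force: [2.5, -0.3, 0.4]
gripper_width: 0.0853
grip_force: 0.0
```

Request:
apply_moves(
  moves=[
    {"gripper":-1,"tx":35,"ty":-22,"tz":0,"wx":0,"wy":0,"wz":0},
    {"gripper":-1,"tx":70,"ty":-45,"tz":0,"wx":0,"wy":0,"wz":0},
    {"gripper":-1,"tx":104,"ty":-66,"tz":0,"wx":0,"wy":0,"wz":0},
    {"gripper":-1,"tx":104,"ty":-66,"tz":20,"wx":0,"wy":0,"wz":0},
    {"gripper":-1,"tx":104,"ty":-66,"tz":40,"wx":0,"wy":0,"wz":0},
    {"gripper":-1,"tx":104,"ty":-66,"tz":60,"wx":0,"wy":0,"wz":0},
    {"gripper":-1,"tx":104,"ty":-66,"tz":80,"wx":0,"wy":0,"wz":0},
    {"gripper":-1,"tx":104,"ty":-66,"tz":80,"wx":0,"wy":0,"wz":0},
  ],
)

```text
clock: 2.5
eef_pos: [0.4352, 0.283, 0.1214]
ee_rot: [[0.57, 0.821, -0.006], [0.821, -0.57, -0.003], [-0.006, -0.003, -1.0]]
wrist_force: [-0.3, -0.4, 0.7]
gripper_width: 0.0853
grip_force: 0.0
```

```bash
python3 g.py .436 .2865 .056; python3 - <<'E'
from h import *
t=manip.camera("top")[:,:,::-1];s=manip.camera("side")[:,:,::-1]
r=lambda im,x,y,w,h,k:cv2.resize(im[y:y+h,x:x+w],None,fx=k,fy=k,interpolation=cv2.INTER_CUBIC)
cv2.imwrite("pics/c3.png",np.hstack([r(t,140,180,130,150,3),r(s,260,200,130,150,3)]))
E
```

```text
2.5 [0.4352 0.283  0.1214] [ 26.0385  17.8534 -13.3697  59.1586  -0.0044 150.8075] [[0.57, 0.821, -0.006], [0.821, -0.57, -0.003], [-0.006, -0.003, -1.0]] 0.08525202243667887 0.0 [-0.2876 -0.4366  0.6745]
[0.436  0.2865 0.056 ] mm tool: [ 3.7 -1.1 65.4]
```

View pics/c3.png

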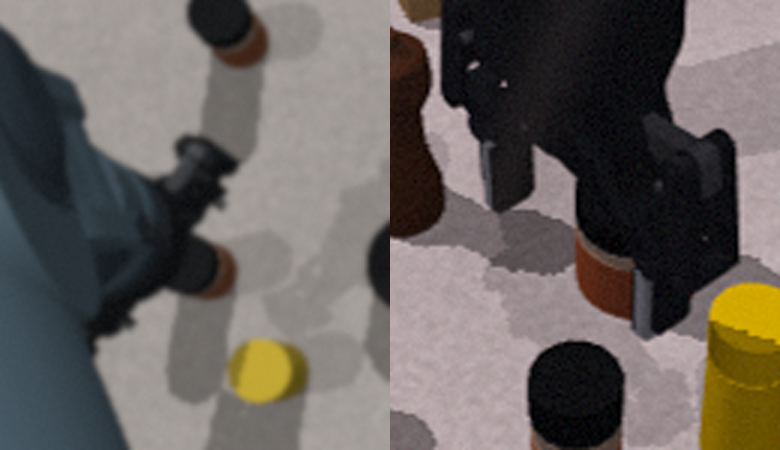

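The side view shows the open fingertips at about (300,268) and (345,310). The target jar in front is still untouched, and the squat jar is behind. I'll check that the tip midpoint matches the model.

```bash
python3 - <<'E'
from h import *
s=manip.state();p=s["eef_pos"];R=np.array(s["ee_rot"])
for d in(0,.0425,-.0425):
    X=p+R@[0,d,-.013]
    print(*[(lambda q:(q[:2]/q[2]).round(1))(P(n)@np.r_[X,1]) for n in("top","side")])
E
```

```text
[197.4 265.4] [321.2 300.9]
[211.  247.6] [300.2 282.5]
[183.8 283.3] [344.  321.1]
```

Request:
apply_moves(
  moves=[
    {"gripper":-1,"tx":3,"ty":-1,"tz":0,"wx":0,"wy":0,"wz":0},
    {"gripper":-1,"tx":3,"ty":-1,"tz":20,"wx":0,"wy":0,"wz":0},
    {"gripper":-1,"tx":3,"ty":-1,"tz":40,"wx":0,"wy":0,"wz":0},
    {"gripper":-1,"tx":3,"ty":-1,"tz":58,"wx":0,"wy":0,"wz":0},
    {"gripper":-1,"tx":3,"ty":-1,"tz":70,"wx":0,"wy":0,"wz":0},
    {"gripper":-1,"tx":3,"ty":-1,"tz":76,"wx":0,"wy":0,"wz":0},
    {"gripper":-1,"tx":3,"ty":-1,"tz":76,"wx":0,"wy":0,"wz":0},
    {"gripper":-1,"tx":3,"ty":-1,"tz":76,"wx":0,"wy":0,"wz":0},
  ],
)

```text
clock: 3.4
eef_pos: [0.4394, 0.2876, 0.0493]
ee_rot: [[0.57, 0.821, 0.001], [0.821, -0.57, 0.0], [0.001, 0.001, -1.0]]
wrist_force: [0.4, 0.3, -0.1]
gripper_width: 0.0856
grip_force: 0.0
```

```bash
python3 g.py .436 .2865 .046; python3 - <<'E'
from h import *
t=manip.camera("top")[:,:,::-1];s=manip.camera("side")[:,:,::-1]
r=lambda im,x,y,w,h,k:cv2.resize(im[y:y+h,x:x+w],None,fx=k,fy=k,interpolation=cv2.INTER_CUBIC)
cv2.imwrite("pics/c4.png",np.hstack([r(t,150,200,100,120,4),r(s,260,270,100,120,4)]))
E
```

```text
3.4 [0.4394 0.2876 0.0493] [ 26.289   21.6777 -19.4467  48.803   -0.005  151.069 ] [[0.57, 0.821, 0.001], [0.821, -0.57, 0.0], [0.001, 0.001, -1.0]] 0.08560504044462244 0.0 [ 0.4115  0.3099 -0.1285]
[0.436  0.2865 0.046 ] mm tool: [-2.9 -2.2  3.3]
```

View pics/c4.png

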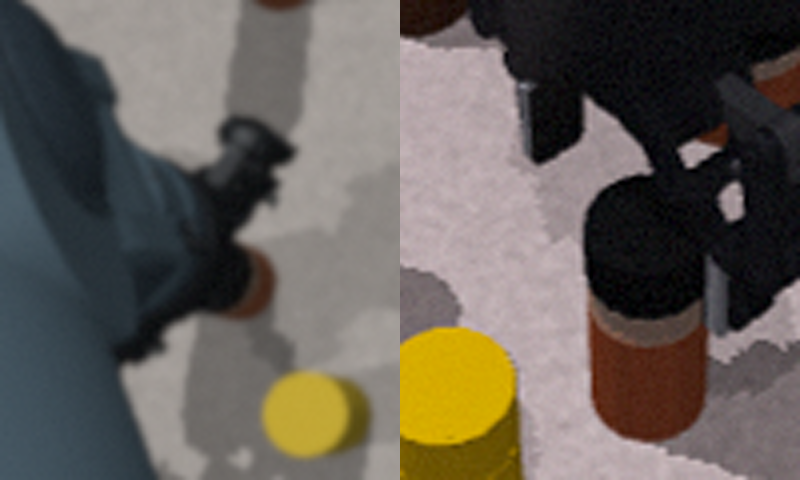

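The open pads sit higher than expected, level with the cap at about z 0.075 by the side view. I'll go a little lower, recentre, and close.

Request:
apply_moves(
  moves=[
    {"gripper":-1,"tx":-3,"ty":-2,"tz":4,"wx":0,"wy":0,"wz":0},
    {"gripper":-1,"tx":-3,"ty":-2,"tz":7,"wx":0,"wy":0,"wz":0},
    {"gripper":-1,"tx":-3,"ty":-2,"tz":7,"wx":0,"wy":0,"wz":0},
    {"gripper":0,"tx":-3,"ty":-2,"tz":7,"wx":0,"wy":0,"wz":0},
    {"gripper":1,"tx":-3,"ty":-2,"tz":7,"wx":0,"wy":0,"wz":0},
    {"gripper":1,"tx":-3,"ty":-2,"tz":7,"wx":0,"wy":0,"wz":0},
    {"gripper":1,"tx":-3,"ty":-2,"tz":7,"wx":0,"wy":0,"wz":0},
    {"gripper":1,"tx":-3,"ty":-2,"tz":7,"wx":0,"wy":0,"wz":0},
  ],
  newtons=50,
)

```text
clock: 4.3
eef_pos: [0.4358, 0.2863, 0.0418]
ee_rot: [[0.57, 0.821, 0.001], [0.821, -0.57, 0.0], [0.001, 0.0, -1.0]]
wrist_force: [-0.3, 0.2, 2.7]
gripper_width: 0.0416
grip_force: 50.6
```

Request:
apply_moves(
  moves=[
    {"gripper":1,"tx":0,"ty":0,"tz":0,"wx":0,"wy":0,"wz":0},
    {"gripper":1,"tx":0,"ty":0,"tz":0,"wx":0,"wy":0,"wz":0},
    {"gripper":1,"tx":0,"ty":0,"tz":0,"wx":0,"wy":0,"wz":0},
    {"gripper":1,"tx":0,"ty":0,"tz":0,"wx":0,"wy":0,"wz":0},
    {"gripper":1,"tx":0,"ty":0,"tz":0,"wx":0,"wy":0,"wz":0},
    {"gripper":1,"tx":0,"ty":0,"tz":0,"wx":0,"wy":0,"wz":0},
    {"gripper":1,"tx":0,"ty":0,"tz":0,"wx":0,"wy":0,"wz":0},
    {"gripper":1,"tx":0,"ty":0,"tz":0,"wx":0,"wy":0,"wz":0},
  ],
)

```text
clock: 5.1
eef_pos: [0.4358, 0.2862, 0.0418]
ee_rot: [[0.57, 0.821, 0.001], [0.821, -0.57, 0.0], [0.001, 0.0, -1.0]]
wrist_force: [-1.0, -0.3, 6.0]
gripper_width: 0.0416
grip_force: 50.8
```

Request:
apply_moves(
  moves=[
    {"gripper":1,"tx":0,"ty":0,"tz":-10,"wx":0,"wy":0,"wz":0},
    {"gripper":1,"tx":0,"ty":0,"tz":-30,"wx":0,"wy":0,"wz":0},
    {"gripper":1,"tx":0,"ty":0,"tz":-55,"wx":0,"wy":0,"wz":0},
    {"gripper":1,"tx":0,"ty":0,"tz":-80,"wx":0,"wy":0,"wz":0},
    {"gripper":1,"tx":0,"ty":0,"tz":-105,"wx":0,"wy":0,"wz":0},
    {"gripper":1,"tx":-10,"ty":9,"tz":-130,"wx":0,"wy":0,"wz":0},
    {"gripper":1,"tx":-25,"ty":22,"tz":-150,"wx":0,"wy":0,"wz":0},
    {"gripper":1,"tx":-45,"ty":39,"tz":-160,"wx":0,"wy":0,"wz":0},
  ],
)

```text
clock: 5.9
eef_pos: [0.4421, 0.2267, 0.2033]
ee_rot: [[0.569, 0.822, 0.002], [0.822, -0.569, 0.0], [0.001, 0.001, -1.0]]
wrist_force: [1.0, -0.5, -1.0]
gripper_width: 0.0416
grip_force: 50.7
```

Request:
apply_moves(
  moves=[
    {"gripper":1,"tx":-22,"ty":19,"tz":0,"wx":0,"wy":0,"wz":0},
    {"gripper":1,"tx":-44,"ty":38,"tz":0,"wx":0,"wy":0,"wz":0},
    {"gripper":1,"tx":-66,"ty":57,"tz":0,"wx":0,"wy":0,"wz":0},
    {"gripper":1,"tx":-88,"ty":76,"tz":0,"wx":0,"wy":0,"wz":0},
    {"gripper":1,"tx":-110,"ty":95,"tz":0,"wx":0,"wy":0,"wz":0},
    {"gripper":1,"tx":-132,"ty":114,"tz":0,"wx":0,"wy":0,"wz":0},
    {"gripper":1,"tx":-154,"ty":133,"tz":0,"wx":0,"wy":0,"wz":0},
    {"gripper":1,"tx":-176,"ty":152,"tz":0,"wx":0,"wy":0,"wz":0},
  ],
)

```text
clock: 6.7
eef_pos: [0.4653, -0.0057, 0.2013]
ee_rot: [[0.571, 0.821, -0.002], [0.821, -0.571, -0.0], [-0.001, -0.001, -1.0]]
wrist_force: [-0.5, -0.1, 0.1]
gripper_width: 0.0415
grip_force: 50.7
```

Request:
apply_moves(
  moves=[
    {"gripper":1,"tx":-24,"ty":21,"tz":0,"wx":0,"wy":0,"wz":0},
    {"gripper":1,"tx":-48,"ty":42,"tz":0,"wx":0,"wy":0,"wz":0},
    {"gripper":1,"tx":-72,"ty":62,"tz":0,"wx":0,"wy":0,"wz":0},
    {"gripper":1,"tx":-96,"ty":83,"tz":0,"wx":0,"wy":0,"wz":0},
    {"gripper":1,"tx":-120,"ty":104,"tz":0,"wx":0,"wy":0,"wz":0},
    {"gripper":1,"tx":-144,"ty":125,"tz":0,"wx":0,"wy":0,"wz":0},
    {"gripper":1,"tx":-164,"ty":142,"tz":0,"wx":0,"wy":0,"wz":0},
    {"gripper":1,"tx":-174,"ty":150,"tz":0,"wx":0,"wy":0,"wz":0},
  ],
)

```text
clock: 7.5
eef_pos: [0.4895, -0.2348, 0.201]
ee_rot: [[0.572, 0.82, -0.001], [0.82, -0.572, 0.0], [-0.001, -0.001, -1.0]]
wrist_force: [-0.9, -0.2, -0.8]
gripper_width: 0.0416
grip_force: 50.8
```

```bash
python3 g.py .4905 -.2328 .202 .4905 -.2328 .052; python3 - <<'E'
from h import *
t=manip.camera("top")[:,:,::-1];s=manip.camera("side")[:,:,::-1]
r=lambda im,x,y,w,h,k:cv2.resize(im[y:y+h,x:x+w],None,fx=k,fy=k,interpolation=cv2.INTER_CUBIC)
cv2.imwrite("pics/c5.png",np.hstack([r(t,370,140,130,160,3),r(s,260,40,130,160,3)]))
E
```

```text
7.5 [ 0.4895 -0.2348  0.201 ] [-32.2941  17.9714  -1.1175  70.9852  -0.039   92.607 ] [[0.572, 0.82, -0.001], [0.82, -0.572, 0.0], [-0.001, -0.001, -1.0]] 0.04162802841175321 50.78139066696167 [-0.8562 -0.2175 -0.8119]
[ 0.4905 -0.2328  0.202 ] mm tool: [ 2.2 -0.4 -1. ]
[ 0.4905 -0.2328  0.052 ] mm tool: [  2.3  -0.2 149. ]
```

View pics/c5.png

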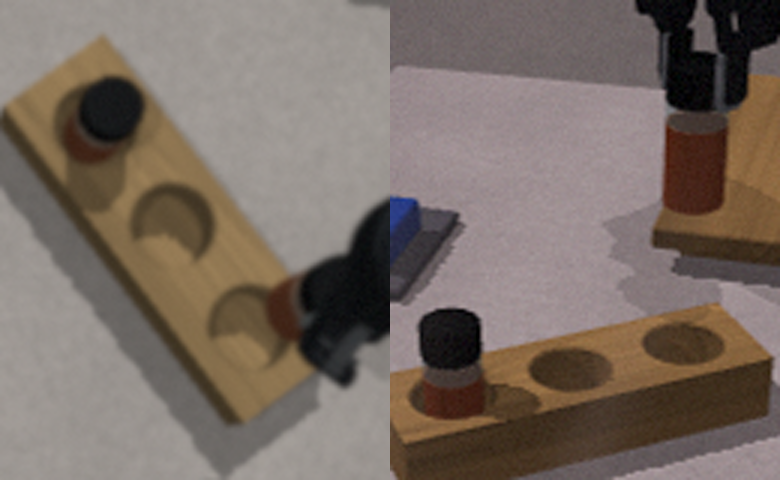

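The jar hangs upright, gripped by its cap. Next I compare its bottom and its axis with the prediction.

```bash
python3 - <<'E'
from h import *
s=manip.state();p=s["eef_pos"]
for z in(-.042,-.042+.07,.053):
    X=p+[0,0,z]
    q=[(lambda q:(q[:2]/q[2]))(P(n)@np.r_[X,1]) for n in("top","side")]
    print(z,((q[0]-[370,140])*3).round(),((q[1]-[260,40])*3+[390,0]).round())
E
```

```text
-0.042 [300. 311.] [693. 201.]
0.028000000000000004 [336. 297.] [698. 101.]
0.053 [350. 291.] [701.  63.]
```

Request:
apply_moves(
  moves=[
    {"gripper":1,"tx":2,"ty":0,"tz":10,"wx":0,"wy":0,"wz":0},
    {"gripper":1,"tx":2,"ty":0,"tz":30,"wx":0,"wy":0,"wz":0},
    {"gripper":1,"tx":2,"ty":0,"tz":50,"wx":0,"wy":0,"wz":0},
    {"gripper":1,"tx":2,"ty":0,"tz":70,"wx":0,"wy":0,"wz":0},
    {"gripper":1,"tx":2,"ty":0,"tz":85,"wx":0,"wy":0,"wz":0},
    {"gripper":1,"tx":2,"ty":0,"tz":95,"wx":0,"wy":0,"wz":0},
    {"gripper":1,"tx":2,"ty":0,"tz":100,"wx":0,"wy":0,"wz":0},
    {"gripper":1,"tx":2,"ty":0,"tz":100,"wx":0,"wy":0,"wz":0},
  ],
)

```text
clock: 8.4
eef_pos: [0.4909, -0.2303, 0.101]
ee_rot: [[0.57, 0.822, -0.001], [0.822, -0.57, 0.001], [-0.0, -0.001, -1.0]]
wrist_force: [0.0, -0.2, -0.7]
gripper_width: 0.0419
grip_force: 50.8
```

Request:
apply_moves(
  moves=[
    {"gripper":1,"tx":0,"ty":0,"tz":8,"wx":0,"wy":0,"wz":0},
    {"gripper":1,"tx":0,"ty":0,"tz":16,"wx":0,"wy":0,"wz":0},
    {"gripper":1,"tx":0,"ty":0,"tz":24,"wx":0,"wy":0,"wz":0},
    {"gripper":1,"tx":0,"ty":0,"tz":32,"wx":0,"wy":0,"wz":0},
    {"gripper":1,"tx":0,"ty":0,"tz":38,"wx":0,"wy":0,"wz":0},
    {"gripper":1,"tx":0,"ty":0,"tz":42,"wx":0,"wy":0,"wz":0},
    {"gripper":1,"tx":0,"ty":0,"tz":44,"wx":0,"wy":0,"wz":0},
    {"gripper":1,"tx":0,"ty":0,"tz":44,"wx":0,"wy":0,"wz":0},
  ],
)

```text
clock: 9.2
eef_pos: [0.4912, -0.2313, 0.0572]
ee_rot: [[0.57, 0.821, -0.0], [0.821, -0.57, 0.0], [-0.0, -0.0, -1.0]]
wrist_force: [-0.1, -0.0, -0.7]
gripper_width: 0.0414
grip_force: 50.8
```

Free so far. I'll lower the last 5 mm until contact.

Request:
apply_moves(
  moves=[
    {"gripper":1,"tx":0,"ty":0,"tz":1,"wx":0,"wy":0,"wz":0},
    {"gripper":1,"tx":0,"ty":0,"tz":2,"wx":0,"wy":0,"wz":0},
    {"gripper":1,"tx":0,"ty":0,"tz":3,"wx":0,"wy":0,"wz":0},
    {"gripper":1,"tx":0,"ty":0,"tz":4,"wx":0,"wy":0,"wz":0},
    {"gripper":1,"tx":0,"ty":0,"tz":5,"wx":0,"wy":0,"wz":0},
    {"gripper":1,"tx":0,"ty":0,"tz":5,"wx":0,"wy":0,"wz":0},
    {"gripper":1,"tx":0,"ty":0,"tz":5,"wx":0,"wy":0,"wz":0},
    {"gripper":1,"tx":0,"ty":0,"tz":5,"wx":0,"wy":0,"wz":0},
  ],
)

```text
clock: 10.0
eef_pos: [0.4914, -0.2314, 0.0525]
ee_rot: [[0.57, 0.821, 0.0], [0.821, -0.57, -0.0], [-0.0, 0.0, -1.0]]
wrist_force: [0.6, 0.6, -1.0]
gripper_width: 0.0419
grip_force: 50.8
```

Request:
apply_moves(
  moves=[
    {"gripper":1,"tx":0,"ty":0,"tz":1,"wx":0,"wy":0,"wz":0},
    {"gripper":0,"tx":0,"ty":0,"tz":1,"wx":0,"wy":0,"wz":0},
    {"gripper":-1,"tx":0,"ty":0,"tz":1,"wx":0,"wy":0,"wz":0},
    {"gripper":-1,"tx":0,"ty":0,"tz":1,"wx":0,"wy":0,"wz":0},
    {"gripper":-1,"tx":0,"ty":0,"tz":1,"wx":0,"wy":0,"wz":0},
    {"gripper":-1,"tx":0,"ty":0,"tz":1,"wx":0,"wy":0,"wz":0},
    {"gripper":-1,"tx":0,"ty":0,"tz":1,"wx":0,"wy":0,"wz":0},
    {"gripper":-1,"tx":0,"ty":0,"tz":1,"wx":0,"wy":0,"wz":0},
  ],
)

```text
clock: 10.8
eef_pos: [0.4913, -0.2313, 0.0515]
ee_rot: [[0.57, 0.821, 0.0], [0.821, -0.57, -0.0], [-0.0, 0.0, -1.0]]
wrist_force: [-0.5, -1.0, -0.2]
gripper_width: 0.0854
grip_force: 0.0
```

Request:
apply_moves(
  moves=[
    {"gripper":-1,"tx":0,"ty":0,"tz":-10,"wx":0,"wy":0,"wz":0},
    {"gripper":-1,"tx":0,"ty":0,"tz":-30,"wx":0,"wy":0,"wz":0},
    {"gripper":-1,"tx":0,"ty":0,"tz":-55,"wx":0,"wy":0,"wz":0},
    {"gripper":-1,"tx":0,"ty":0,"tz":-80,"wx":0,"wy":0,"wz":0},
    {"gripper":-1,"tx":0,"ty":0,"tz":-105,"wx":0,"wy":0,"wz":0},
    {"gripper":-1,"tx":0,"ty":0,"tz":-130,"wx":0,"wy":0,"wz":0},
    {"gripper":-1,"tx":0,"ty":0,"tz":-150,"wx":0,"wy":0,"wz":0},
    {"gripper":-1,"tx":0,"ty":0,"tz":-160,"wx":0,"wy":0,"wz":0},
  ],
)

```text
clock: 11.6
eef_pos: [0.4923, -0.2319, 0.2144]
ee_rot: [[0.57, 0.821, 0.003], [0.821, -0.57, -0.002], [0.0, 0.004, -1.0]]
wrist_force: [-0.4, 0.0, 0.5]
gripper_width: 0.0852
grip_force: 0.0
```

```bash
python3 g.py .607 .2725 .212 .607 .2725 .042
```

```text
11.6 [ 0.4923 -0.2319  0.2144] [-31.9001  17.6196   0.3773  72.5264  -0.0031  92.8738] [[0.57, 0.821, 0.003], [0.821, -0.57, -0.002], [0.0, 0.004, -1.0]] 0.08521816741819484 0.0 [-0.3763  0.035   0.5381]
[0.607  0.2725 0.212 ] mm tool: [ 479.7 -193.5    1.7]
[0.607  0.2725 0.042 ] mm tool: [ 479.7 -194.2  171.7]
```

Request:
apply_moves(
  moves=[
    {"gripper":-1,"tx":30,"ty":-12,"tz":0,"wx":0,"wy":0,"wz":0},
    {"gripper":-1,"tx":70,"ty":-28,"tz":0,"wx":0,"wy":0,"wz":0},
    {"gripper":-1,"tx":110,"ty":-45,"tz":0,"wx":0,"wy":0,"wz":0},
    {"gripper":-1,"tx":150,"ty":-61,"tz":0,"wx":0,"wy":0,"wz":0},
    {"gripper":-1,"tx":190,"ty":-77,"tz":0,"wx":0,"wy":0,"wz":0},
    {"gripper":-1,"tx":230,"ty":-93,"tz":0,"wx":0,"wy":0,"wz":0},
    {"gripper":-1,"tx":270,"ty":-109,"tz":0,"wx":0,"wy":0,"wz":0},
    {"gripper":-1,"tx":310,"ty":-126,"tz":0,"wx":0,"wy":0,"wz":0},
  ],
)

```text
clock: 12.4
eef_pos: [0.5646, 0.0969, 0.2113]
ee_rot: [[0.57, 0.821, -0.0], [0.821, -0.57, -0.0], [-0.0, -0.0, -1.0]]
wrist_force: [0.7, 0.2, -0.1]
gripper_width: 0.0851
grip_force: 0.0
```

Request:
apply_moves(
  moves=[
    {"gripper":-1,"tx":40,"ty":-16,"tz":0,"wx":0,"wy":0,"wz":0},
    {"gripper":-1,"tx":80,"ty":-32,"tz":0,"wx":0,"wy":0,"wz":0},
    {"gripper":-1,"tx":120,"ty":-48,"tz":0,"wx":0,"wy":0,"wz":0},
    {"gripper":-1,"tx":150,"ty":-60,"tz":0,"wx":0,"wy":0,"wz":0},
    {"gripper":-1,"tx":170,"ty":-68,"tz":0,"wx":0,"wy":0,"wz":0},
    {"gripper":-1,"tx":170,"ty":-68,"tz":30,"wx":0,"wy":0,"wz":0},
    {"gripper":-1,"tx":170,"ty":-68,"tz":60,"wx":0,"wy":0,"wz":0},
    {"gripper":-1,"tx":170,"ty":-68,"tz":70,"wx":0,"wy":0,"wz":0},
  ],
)

```text
clock: 13.2
eef_pos: [0.6033, 0.2731, 0.1375]
ee_rot: [[0.57, 0.822, -0.006], [0.822, -0.57, -0.002], [-0.005, -0.004, -1.0]]
wrist_force: [-0.3, 0.9, -1.3]
gripper_width: 0.0854
grip_force: 0.0
```

```bash
python3 g.py .607 .2725 .042;python3 - <<'E'
from h import *
t=manip.camera("top")[:,:,::-1];s=manip.camera("side")[:,:,::-1]
r=lambda im,x,y,w,h,k:cv2.resize(im[y:y+h,x:x+w],None,fx=k,fy=k,interpolation=cv2.INTER_CUBIC)
cv2.imwrite("pics/c6.png",np.hstack([r(t,370,140,120,150,3),r(s,160,130,240,240,2)[:450]]))
E
```

```text
13.2 [0.6033 0.2731 0.1375] [ 18.8734  33.7556  14.0962  70.7149  -0.0073 143.6221] [[0.57, 0.822, -0.006], [0.822, -0.57, -0.002], [-0.005, -0.004, -1.0]] 0.08535765269675431 0.0 [-0.2848  0.8972 -1.2508]
[0.607  0.2725 0.042 ] mm tool: [ 2.1  3.7 95.5]
```

View pics/c6.png

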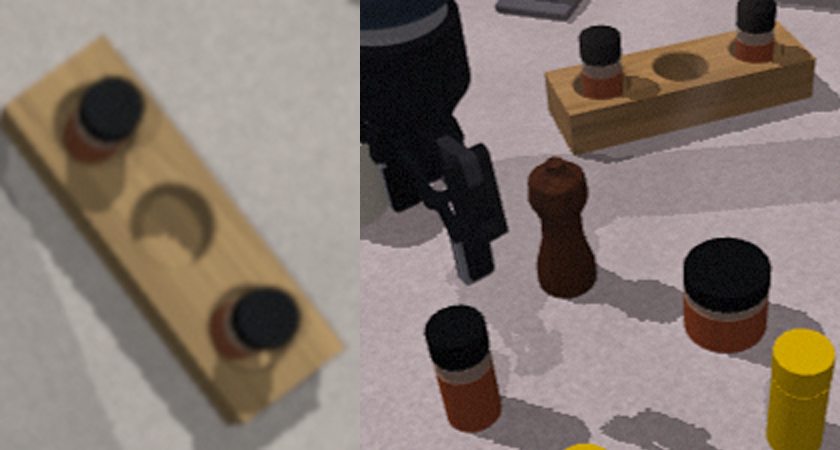

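The first jar stands upright in the end pocket. The gripper is above jar 1, so I descend.

Request:
apply_moves(
  moves=[
    {"gripper":-1,"tx":1,"ty":2,"tz":15,"wx":0,"wy":0,"wz":0},
    {"gripper":-1,"tx":1,"ty":2,"tz":30,"wx":0,"wy":0,"wz":0},
    {"gripper":-1,"tx":1,"ty":2,"tz":45,"wx":0,"wy":0,"wz":0},
    {"gripper":-1,"tx":1,"ty":2,"tz":60,"wx":0,"wy":0,"wz":0},
    {"gripper":-1,"tx":1,"ty":2,"tz":75,"wx":0,"wy":0,"wz":0},
    {"gripper":-1,"tx":1,"ty":2,"tz":88,"wx":0,"wy":0,"wz":0},
    {"gripper":-1,"tx":1,"ty":2,"tz":97,"wx":0,"wy":0,"wz":0},
    {"gripper":-1,"tx":1,"ty":2,"tz":97,"wx":0,"wy":0,"wz":0},
  ],
)

```text
clock: 14.1
eef_pos: [0.6074, 0.2729, 0.0436]
ee_rot: [[0.571, 0.821, -0.002], [0.821, -0.571, -0.001], [-0.001, -0.001, -1.0]]
wrist_force: [-0.9, -0.5, 0.3]
gripper_width: 0.0854
grip_force: 0.0
```

```bash
python3 g.py .607 .2725 .042
```

```text
14.1 [0.6074 0.2729 0.0436] [ 18.7434  36.8711   5.3141  58.541   -0.0046 143.5355] [[0.571, 0.821, -0.002], [0.821, -0.571, -0.001], [-0.001, -0.001, -1.0]] 0.08536921096871014 0.0 [-0.8817 -0.5305  0.2957]
[0.607  0.2725 0.042 ] mm tool: [-0.6 -0.1  1.6]
```

Request:
apply_moves(
  moves=[
    {"gripper":-1,"tx":0,"ty":0,"tz":0,"wx":0,"wy":0,"wz":0},
    {"gripper":0,"tx":0,"ty":0,"tz":0,"wx":0,"wy":0,"wz":0},
    {"gripper":1,"tx":0,"ty":0,"tz":0,"wx":0,"wy":0,"wz":0},
    {"gripper":1,"tx":0,"ty":0,"tz":0,"wx":0,"wy":0,"wz":0},
    {"gripper":1,"tx":0,"ty":0,"tz":0,"wx":0,"wy":0,"wz":0},
    {"gripper":1,"tx":0,"ty":0,"tz":0,"wx":0,"wy":0,"wz":0},
    {"gripper":1,"tx":0,"ty":0,"tz":0,"wx":0,"wy":0,"wz":0},
    {"gripper":1,"tx":0,"ty":0,"tz":0,"wx":0,"wy":0,"wz":0},
  ],
)

```text
clock: 14.9
eef_pos: [0.6086, 0.2736, 0.0453]
ee_rot: [[0.57, 0.821, 0.001], [0.821, -0.57, 0.001], [0.001, 0.001, -1.0]]
wrist_force: [-1.2, 0.5, 5.2]
gripper_width: 0.0413
grip_force: 51.0
```

Request:
apply_moves(
  moves=[
    {"gripper":1,"tx":0,"ty":0,"tz":0,"wx":0,"wy":0,"wz":0},
    {"gripper":1,"tx":0,"ty":0,"tz":0,"wx":0,"wy":0,"wz":0},
    {"gripper":1,"tx":0,"ty":0,"tz":-20,"wx":0,"wy":0,"wz":0},
    {"gripper":1,"tx":0,"ty":0,"tz":-45,"wx":0,"wy":0,"wz":0},
    {"gripper":1,"tx":0,"ty":0,"tz":-75,"wx":0,"wy":0,"wz":0},
    {"gripper":1,"tx":0,"ty":0,"tz":-105,"wx":0,"wy":0,"wz":0},
    {"gripper":1,"tx":0,"ty":0,"tz":-135,"wx":0,"wy":0,"wz":0},
    {"gripper":1,"tx":0,"ty":0,"tz":-165,"wx":0,"wy":0,"wz":0},
  ],
)

```text
clock: 15.7
eef_pos: [0.6072, 0.2729, 0.2095]
ee_rot: [[0.57, 0.821, -0.002], [0.821, -0.57, -0.001], [-0.002, -0.001, -1.0]]
wrist_force: [-0.2, -0.2, -2.0]
gripper_width: 0.0418
grip_force: 50.9
```

```bash
python3 g.py .5618 -.178 .208  .48 .10 .208
```

```text
15.7 [0.6072 0.2729 0.2095] [ 18.7513  33.3315  23.973   80.7763  -0.0193 143.5351] [[0.57, 0.821, -0.002], [0.821, -0.57, -0.001], [-0.002, -0.001, -1.0]] 0.041768231072829065 50.864092111587524 [-0.1883 -0.1894 -1.9925]
[ 0.5618 -0.178   0.208 ] mm tool: [-396.2  219.9    2.1]
[0.48  0.1   0.208] mm tool: [-214.5   -5.9    1.9]
```

Request:
apply_moves(
  moves=[
    {"gripper":1,"tx":-15,"ty":8,"tz":-4,"wx":0,"wy":0,"wz":0},
    {"gripper":1,"tx":-42,"ty":23,"tz":-4,"wx":0,"wy":0,"wz":0},
    {"gripper":1,"tx":-69,"ty":38,"tz":-4,"wx":0,"wy":0,"wz":0},
    {"gripper":1,"tx":-96,"ty":53,"tz":-4,"wx":0,"wy":0,"wz":0},
    {"gripper":1,"tx":-123,"ty":68,"tz":-4,"wx":0,"wy":0,"wz":0},
    {"gripper":1,"tx":-150,"ty":83,"tz":-4,"wx":0,"wy":0,"wz":0},
    {"gripper":1,"tx":-177,"ty":98,"tz":-4,"wx":0,"wy":0,"wz":0},
    {"gripper":1,"tx":-204,"ty":113,"tz":-4,"wx":0,"wy":0,"wz":0},
  ],
)

```text
clock: 16.5
eef_pos: [0.5826, 0.0392, 0.2114]
ee_rot: [[0.571, 0.821, -0.003], [0.821, -0.571, -0.001], [-0.002, -0.002, -1.0]]
wrist_force: [0.4, -0.2, -0.7]
gripper_width: 0.0419
grip_force: 50.9
```

Request:
apply_moves(
  moves=[
    {"gripper":1,"tx":-27,"ty":15,"tz":0,"wx":0,"wy":0,"wz":0},
    {"gripper":1,"tx":-54,"ty":30,"tz":0,"wx":0,"wy":0,"wz":0},
    {"gripper":1,"tx":-81,"ty":45,"tz":0,"wx":0,"wy":0,"wz":0},
    {"gripper":1,"tx":-108,"ty":60,"tz":0,"wx":0,"wy":0,"wz":0},
    {"gripper":1,"tx":-135,"ty":75,"tz":0,"wx":0,"wy":0,"wz":0},
    {"gripper":1,"tx":-162,"ty":90,"tz":0,"wx":0,"wy":0,"wz":0},
    {"gripper":1,"tx":-182,"ty":101,"tz":0,"wx":0,"wy":0,"wz":0},
    {"gripper":1,"tx":-192,"ty":107,"tz":0,"wx":0,"wy":0,"wz":0},
  ],
)

```text
clock: 17.3
eef_pos: [0.5609, -0.1796, 0.2115]
ee_rot: [[0.573, 0.82, -0.003], [0.82, -0.573, 0.0], [-0.001, -0.003, -1.0]]
wrist_force: [-0.7, 0.5, -1.9]
gripper_width: 0.0413
grip_force: 50.9
```

Request:
apply_moves(
  moves=[
    {"gripper":1,"tx":0,"ty":0,"tz":0,"wx":0,"wy":0,"wz":0},
    {"gripper":1,"tx":0,"ty":0,"tz":0,"wx":0,"wy":0,"wz":0},
    {"gripper":1,"tx":0,"ty":0,"tz":15,"wx":0,"wy":0,"wz":0},
    {"gripper":1,"tx":0,"ty":0,"tz":30,"wx":0,"wy":0,"wz":0},
    {"gripper":1,"tx":0,"ty":0,"tz":45,"wx":0,"wy":0,"wz":0},
    {"gripper":1,"tx":0,"ty":0,"tz":55,"wx":0,"wy":0,"wz":0},
    {"gripper":1,"tx":0,"ty":0,"tz":60,"wx":0,"wy":0,"wz":0},
    {"gripper":1,"tx":0,"ty":0,"tz":60,"wx":0,"wy":0,"wz":0},
  ],
)

```text
clock: 18.1
eef_pos: [0.5624, -0.1766, 0.1529]
ee_rot: [[0.57, 0.822, -0.001], [0.822, -0.57, 0.001], [-0.0, -0.001, -1.0]]
wrist_force: [-0.5, 0.3, -1.1]
gripper_width: 0.0414
grip_force: 50.9
```

```bash
python3 g.py .5618 -.178 .055;python3 - <<'E'
from h import *
t=manip.camera("top")[:,:,::-1];s=manip.camera("side")[:,:,::-1]
r=lambda im,x,y,w,h,k:cv2.resize(im[y:y+h,x:x+w],None,fx=k,fy=k,interpolation=cv2.INTER_CUBIC)
cv2.imwrite("pics/c7.png",np.hstack([r(t,370,140,120,150,3),r(s,245,70,140,150,3)]))
p=manip.state()["eef_pos"]
for z in(-.0445,.05):
    X=p+[0,0,z]
    q=[(lambda q:(q[:2]/q[2]))(P(n)@np.r_[X,1]) for n in("top","side")]
    print(z,((q[0]-[370,140])*3).round(),((q[1]-[245,70])*3+[360,0]).round())
E
```

```text
18.1 [ 0.5624 -0.1766  0.1529] [-23.5988  24.3911   1.1291  66.816    0.0012 101.1266] [[0.57, 0.822, -0.001], [0.822, -0.57, 0.001], [-0.0, -0.001, -1.0]] 0.04135216526684548 50.92997074127197 [-0.4666  0.2644 -1.0827]
[ 0.5618 -0.178   0.055 ] mm tool: [-1.5  0.4 97.9]
-0.0445 [192. 209.] [584. 202.]
0.05 [228. 180.] [583.  71.]
```

View pics/c7.png

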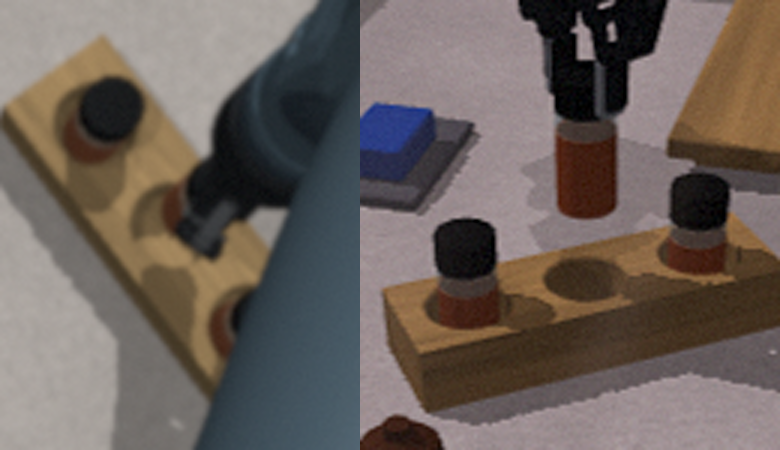

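The second jar hangs upright above the middle pocket, with its bottom where predicted. I'll lower it.

Request:
apply_moves(
  moves=[
    {"gripper":1,"tx":-1,"ty":0,"tz":12,"wx":0,"wy":0,"wz":0},
    {"gripper":1,"tx":-1,"ty":0,"tz":27,"wx":0,"wy":0,"wz":0},
    {"gripper":1,"tx":-1,"ty":0,"tz":42,"wx":0,"wy":0,"wz":0},
    {"gripper":1,"tx":-1,"ty":0,"tz":55,"wx":0,"wy":0,"wz":0},
    {"gripper":1,"tx":-1,"ty":0,"tz":68,"wx":0,"wy":0,"wz":0},
    {"gripper":1,"tx":-1,"ty":0,"tz":80,"wx":0,"wy":0,"wz":0},
    {"gripper":1,"tx":-1,"ty":0,"tz":88,"wx":0,"wy":0,"wz":0},
    {"gripper":1,"tx":-1,"ty":0,"tz":91,"wx":0,"wy":0,"wz":0},
  ],
)

```text
clock: 19.0
eef_pos: [0.5616, -0.1781, 0.0614]
ee_rot: [[0.57, 0.821, -0.001], [0.821, -0.57, 0.001], [-0.0, -0.001, -1.0]]
wrist_force: [0.1, 0.2, -2.3]
gripper_width: 0.0413
grip_force: 50.9
```

Request:
apply_moves(
  moves=[
    {"gripper":1,"tx":0,"ty":0,"tz":1,"wx":0,"wy":0,"wz":0},
    {"gripper":1,"tx":0,"ty":0,"tz":2,"wx":0,"wy":0,"wz":0},
    {"gripper":1,"tx":0,"ty":0,"tz":3,"wx":0,"wy":0,"wz":0},
    {"gripper":1,"tx":0,"ty":0,"tz":4,"wx":0,"wy":0,"wz":0},
    {"gripper":1,"tx":0,"ty":0,"tz":5,"wx":0,"wy":0,"wz":0},
    {"gripper":1,"tx":0,"ty":0,"tz":5,"wx":0,"wy":0,"wz":0},
    {"gripper":1,"tx":0,"ty":0,"tz":5,"wx":0,"wy":0,"wz":0},
    {"gripper":1,"tx":0,"ty":0,"tz":5,"wx":0,"wy":0,"wz":0},
  ],
)

```text
clock: 19.8
eef_pos: [0.5623, -0.1783, 0.0576]
ee_rot: [[0.57, 0.821, 0.0], [0.821, -0.57, -0.0], [-0.0, 0.0, -1.0]]
wrist_force: [-0.1, 0.1, -1.6]
gripper_width: 0.0413
grip_force: 50.9
```

Request:
apply_moves(
  moves=[
    {"gripper":1,"tx":0,"ty":0,"tz":1,"wx":0,"wy":0,"wz":0},
    {"gripper":1,"tx":0,"ty":0,"tz":2,"wx":0,"wy":0,"wz":0},
    {"gripper":1,"tx":0,"ty":0,"tz":3,"wx":0,"wy":0,"wz":0},
    {"gripper":1,"tx":0,"ty":0,"tz":3,"wx":0,"wy":0,"wz":0},
    {"gripper":1,"tx":0,"ty":0,"tz":3,"wx":0,"wy":0,"wz":0},
    {"gripper":1,"tx":0,"ty":0,"tz":3,"wx":0,"wy":0,"wz":0},
    {"gripper":1,"tx":0,"ty":0,"tz":3,"wx":0,"wy":0,"wz":0},
    {"gripper":1,"tx":0,"ty":0,"tz":3,"wx":0,"wy":0,"wz":0},
  ],
)

```text
clock: 20.6
eef_pos: [0.5623, -0.1783, 0.0554]
ee_rot: [[0.57, 0.821, 0.001], [0.821, -0.57, -0.0], [0.0, 0.001, -1.0]]
wrist_force: [-1.7, 0.8, 5.0]
gripper_width: 0.0414
grip_force: 51.5
```

Contact with the pocket floor (Fz rose to 5 N). I'll release and retreat.

Request:
apply_moves(
  moves=[
    {"gripper":0,"tx":0,"ty":0,"tz":0,"wx":0,"wy":0,"wz":0},
    {"gripper":-1,"tx":0,"ty":0,"tz":0,"wx":0,"wy":0,"wz":0},
    {"gripper":-1,"tx":0,"ty":0,"tz":0,"wx":0,"wy":0,"wz":0},
    {"gripper":-1,"tx":0,"ty":0,"tz":0,"wx":0,"wy":0,"wz":0},
    {"gripper":-1,"tx":0,"ty":0,"tz":0,"wx":0,"wy":0,"wz":0},
    {"gripper":-1,"tx":0,"ty":0,"tz":0,"wx":0,"wy":0,"wz":0},
    {"gripper":-1,"tx":0,"ty":0,"tz":0,"wx":0,"wy":0,"wz":0},
    {"gripper":-1,"tx":0,"ty":0,"tz":0,"wx":0,"wy":0,"wz":0},
  ],
)

```text
clock: 21.4
eef_pos: [0.5622, -0.1783, 0.0545]
ee_rot: [[0.57, 0.821, -0.0], [0.821, -0.57, -0.0], [-0.0, 0.0, -1.0]]
wrist_force: [-0.6, -0.2, -0.3]
gripper_width: 0.0851
grip_force: 0.0
```

Request:
apply_moves(
  moves=[
    {"gripper":-1,"tx":0,"ty":0,"tz":-10,"wx":0,"wy":0,"wz":0},
    {"gripper":-1,"tx":0,"ty":0,"tz":-30,"wx":0,"wy":0,"wz":0},
    {"gripper":-1,"tx":0,"ty":0,"tz":-55,"wx":0,"wy":0,"wz":0},
    {"gripper":-1,"tx":0,"ty":0,"tz":-80,"wx":0,"wy":0,"wz":0},
    {"gripper":-1,"tx":0,"ty":0,"tz":-105,"wx":0,"wy":0,"wz":0},
    {"gripper":-1,"tx":0,"ty":0,"tz":-130,"wx":0,"wy":0,"wz":0},
    {"gripper":-1,"tx":0,"ty":0,"tz":-150,"wx":0,"wy":0,"wz":0},
    {"gripper":-1,"tx":0,"ty":0,"tz":-150,"wx":0,"wy":0,"wz":0},
  ],
)

```text
clock: 22.2
eef_pos: [0.5643, -0.1792, 0.2088]
ee_rot: [[0.57, 0.821, 0.007], [0.821, -0.57, -0.003], [0.001, 0.007, -1.0]]
wrist_force: [-0.9, -0.1, -0.1]
gripper_width: 0.0857
grip_force: 0.0
```

Request:
apply_moves(
  moves=[
    {"gripper":-1,"tx":35,"ty":-25,"tz":0,"wx":0,"wy":0,"wz":0},
    {"gripper":-1,"tx":70,"ty":-50,"tz":0,"wx":0,"wy":0,"wz":0},
    {"gripper":-1,"tx":105,"ty":-75,"tz":0,"wx":0,"wy":0,"wz":0},
    {"gripper":-1,"tx":140,"ty":-100,"tz":0,"wx":0,"wy":0,"wz":0},
    {"gripper":-1,"tx":170,"ty":-125,"tz":0,"wx":0,"wy":0,"wz":0},
    {"gripper":-1,"tx":180,"ty":-130,"tz":0,"wx":0,"wy":0,"wz":0},
    {"gripper":-1,"tx":180,"ty":-130,"tz":0,"wx":0,"wy":0,"wz":0},
    {"gripper":-1,"tx":180,"ty":-130,"tz":0,"wx":0,"wy":0,"wz":0},
  ],
)

```text
clock: 23.0
eef_pos: [0.5581, 0.0429, 0.2041]
ee_rot: [[0.571, 0.821, -0.0], [0.821, -0.571, -0.001], [-0.001, 0.0, -1.0]]
wrist_force: [0.0, -0.6, -0.4]
gripper_width: 0.0854
grip_force: 0.0
```

```bash
python3 g.py;python3 - <<'E'
from h import *
t=manip.camera("top")[:,:,::-1];s=manip.camera("side")[:,:,::-1]
r=lambda im,x,y,w,h,k:cv2.resize(im[y:y+h,x:x+w],None,fx=k,fy=k,interpolation=cv2.INTER_CUBIC)
cv2.imwrite("pics/c8.png",np.hstack([r(t,370,140,120,150,3),r(s,245,70,145,150,3)]))
E
```

```text
23.0 [0.5581 0.0429 0.2041] [ -2.0658  19.8418   1.9981  72.1821  -0.0515 122.7298] [[0.571, 0.821, -0.0], [0.821, -0.571, -0.001], [-0.001, 0.0, -1.0]] 0.08543724632176346 0.0 [ 0.0345 -0.5672 -0.3822]
```

View pics/c8.png

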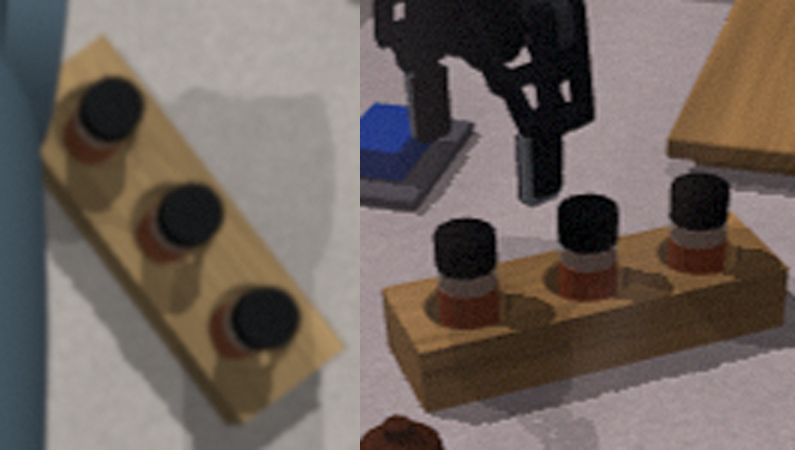

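All three jars stand upright and at equal height in the rack, with cap tops in the top crop at about (110,108), (190,215) and (265,318). The gripper is clear of everything, so I'm handing in.

```bash
python3 -c "
from cell import manip
print(manip.finish_job())"
```

```text
the job is handed in; nothing more can be done
None
```

I put both loose jars into the two empty pockets; the last pictures show all three slim jars upright on the pocket floors, the gripper was clear, and I handed the job in at about 23 s; the hand-in returned no verdict.

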